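# Lock-up time: card terminal into the till drawer

### The arm

A 6-joint arm with a two-finger parallel gripper is mounted at the origin on the work surface. World frame = base frame: x ahead of the robot, y to its left, z up, the work surface at z = 0. Lengths are in mm, angles in rad, forces in N, time in s.
With the tool pointing down it reaches from about 350 to 875 mm from the base axis. Payload 4.2 kg.
Tool frame: the origin (TCP) lies on the mounting face of the last link; the fingertips stand 173 mm ahead of it and the grasp point (between the pads) lies 155 mm ahead of it; z points along the fingers, y is the line along which they close (so a half turn about z gives the same grasp; the last joint's range is limited). The gripper opens to 85 mm and grips with 20 to 120 N. Pads are 22 mm wide; open, the fingers measure 114 mm over their backs; the gripper's body (76 mm by 85 mm) begins 54 mm behind the grasp point. The pads swing forward as they close: fully open they stand 13 mm farther back than shut.
Start: joints at [-0.879, 0.385, 0.008, 0, -1.194, -0.259], TCP at [262.146, -567.344, 404.712] pointing down, gripper open.
Joint ranges: [-3.14, 3.14], [-1.21, 2.06], [-1.07, 1.41], [-3.16, 2.05], [-2.99, -0.16], [-3.1, 3.1]. Speed limits (rad/s): [2.79, 2.79, 3.14, 3.14, 3.14, 3.14].

### API

Orientations are given as a unit quaternion [x, y, z, w].
In Python, from bench import arm gives the robot as it stands. The module is installed in compiled form; this text tells all that it offers.
- The arm moves only by the tool move_arm, never from a script. Its arguments are lists of equal length, an entry for each row: "fingers": the finger opening in mm, from 0 to 85.4; "travel": the shift along the tool's x, y, z in mm, a list of three; "dr": the turn, a rotation vector about the tool's x, y, z in rad, a list of three. A call has 1 to 10 rows; each row is the pose to reach, as a shift and turn from the pose commanded when the call began, along the tool's axes at that moment; what a row does not reach only later rows make up. A row lasts 1/10 s, in which the tool goes at most 50 mm and 8.59 degrees, less where a joint would pass 70% of its speed; a pose out of reach is approached as far as the arm can. A call with a gripper value outside its range is refused whole. The fingers move at their own pace and stop on an object; the grip force is fixed at half the most. Time passes only in rows, so rows that repeat a pose let the fingers close. It gives the time, the measured TCP pose, the force, the opening and the grip force at its end, in the units of the state.
- arm.read_state(): the state, without advancing time (a new reading comes with each control period).
- arm.get_image(name): name is "side" or "top" or "wrist"; returns the picture (400x640x3 uint8, red, green, blue); there is no depth.
- arm.camera_model(name): a dict with "intrinsics" (3x3 intrinsics, pixels), "k1" (the pictures are not rectified: a ray, as slopes to the right and down, at radius r is drawn at 1 + k1 r^2 times it, then the intrinsics apply), "pose" (4x4, takes a point from camera to world coordinates). Camera axes: x right, y up, looking along -z (the intrinsics and any distortion apply to the point x, -y, -z); pixel columns grow to the right and rows downward; lengths in mm; the calibration is good to about 2 mm. A picture is of the moment at which its call begins: read the wrist's pose just before it. camera_model takes no time and is no camera call; for the wrist camera it gives the pose at the moment of the call.
- arm.job_done(): hands the job in; it is judged then, once.
The state is a dict: "clock": time; "joints": joint angles; "joint_vel": joint speeds; "joint_efforts": joint torques, N m; "position": TCP position; "ee_rot": TCP orientation; "contact_force": force on the tool from outside, world axes, zero at the start; "wrist_torque": the same for the moment, N m; "gripper_width": finger opening in mm; "grasp_force": force on a finger pad.
Only numpy, scipy, OpenCV 4.12 (cv2) and the standard library are available. Lean on these libraries where they do the work, as an engineer would, in place of code of your own. Each camera call takes 0.05 s, during which the arm holds its last target. There are 200 camera calls.

### The job

Put the card terminal away for the night: lay it flat with its keys up on the rubber mat in the open till drawer, setting it down gently, then push the drawer fully shut without slamming it. Leave the gift box flat in its own bay and do not disturb the other things on the counter.

Things in the scene. Friction and masses are not known exactly. Their poses are not given: they have to be found in the camera images.
- terminal: black hand-held card payment terminal lying flat on the counter, keys up; 130 long (its x) x 58 wide (its y), body 26 high, with a raised printer hump 38 high over the last 40 at its +x end; grey keys at the -x end, small green screen in the middle. Origin: centre of the underside; z up. About 0.3 kg, balanced at its middle. It may lie left or right of the till drawer.
- till_mouth (a point): point at counter level under the middle of the shut drawer's front face; fixed to the till: a grey steel case 290 wide (y) x 95 high, 270 deep counting the drawer front, drawer side towards the robot. +x of the point runs into the till, along the slide. The case covers everything from x = +14 mm to +270 mm, with a 6 thick top.
- till_drawer (a joint): how far the drawer is out, m: 0 fully shut, 0.21 fully out; it starts out by 0.17 to 0.205. It slides along till_mouth's x, runs freely (about 2 N), has no spring, and has a flat front with no handle, only a flush key lock.
- drawer_front (a point): centre of the outer face of the drawer's front panel, 47 mm above the counter; the panel is 286 wide (y) x 87 high (4 to 91 mm above the counter) x 14 thick; +x of the point points into the till. Moves with the drawer.
- drawer_floor (a point): point on the tray's inner floor, 15 mm above the counter, mid-width at the inner face of the front wall (19 mm behind the front's outer face); moves with the drawer, axes as till_mouth's. The tray runs 230 to +x and is 258 wide (y), walls 45 high; a 6 thick, 45 high divider along x at y = 0 makes two bays 126 wide. Things over 65 mm high on the floor do not pass under the case's top.
- mat: loose black rubber mat that lines one of the two bays (left or right varies), 185 (x) x 118 (y) x 5 thick. Origin: centre of the underside, on the tray floor; its x is along the drawer.
- gift_box: closed brown wooden gift box with a small brass disc on the lid, 110 (x) x 85 (y) x 40 high, loose, in the other bay. Origin: centre of the underside. Stays there and goes in with the drawer.
- calculator: flat black desk calculator, 150 (x) x 105 (y) x 20 high, on the counter on the other side of the till from the terminal. Origin: centre of the underside. Bystander.
- phone: black phone lying flat, 150 (x) x 72 (y) x 9. Origin: centre of the underside. Bystander.
- figurine: turned brass figurine, 64 diameter foot, 128 high. Origin: centre of the foot. Bystander.
There are look-alikes about, which are no part of the job. Of the things that look like the gift_box, the larger one is meant. Leave any blue look-alike of the terminal alone.

How it is judged:
By the outcome, as a careful person would: the job done as asked, in the order asked, and still so for the second after the job is handed in, with the robot touching nothing.
It also fails if it takes over 54 s, if anything falls off the work surface, if the arm or the gripper's body presses on something with over 40 N, if the wrist force passes 120 N, or if a joint passes its speed limit or range.

## Working session

There is one attempt and no reset: what is moved stays moved. The work goes in short steps, Python scripts to look and compute and a tool call to move; the robot and the scene stay as the last step left them, time stands still between calls to the robot, and variables do not carry over. Pictures are saved under pics/ and viewed, at most 10 in all, crops included, and the job is handed in when it is done.

Besides the shell and the picture viewer there is one more tool, called after "Request:" as a command line: name --argument value ..., lists and objects as JSON in quotes. move_arm: Moves the arm, as the interface text tells. Its arguments: {"type":"object","properties":{"fingers":{"type":"array","items":{"type":"number"}},"travel":{"type":"array","items":{"type":"array","items":{"type":"number"}}},"dr":{"type":"array","items":{"type":"array","items":{"type":"number"}}}},"required":["fingers","travel","dr"]}

```bash
mkdir -p pics
cat > h.py <<'E'
import numpy as np, cv2
from bench import arm
from scipy.spatial.transform import Rotation as R
def snap(n,f):
    m=arm.camera_model(n); im=arm.get_image(n); cv2.imwrite(f'pics/{f}.png',im[:,:,::-1]); np.savez(f'pics/{f}.npz',K=m['intrinsics'],k1=m['k1'],P=m['pose']); return im
def load(f):
    d=np.load(f'pics/{f}.npz'); return d['K'],float(d['k1']),d['P']
def ray(f,px):
    K,k1,P=load(f)
    s=cv2.undistortPoints(np.array(px,float).reshape(-1,1,2),K,np.array([k1,0,0,0.]))[:,0]
    d=np.c_[s[:,0],-s[:,1],-np.ones(len(s))]@P[:3,:3].T
    return P[:3,3],d
def onz(f,px,z):
    o,d=ray(f,px); z=np.broadcast_to(z,len(d)); return o+d*((z-o[2])/d[:,2])[:,None]
def tri(f1,p1,f2,p2):
    o1,d1=ray(f1,[p1]);o2,d2=ray(f2,[p2]);d1=d1[0]/np.linalg.norm(d1);d2=d2[0]/np.linalg.norm(d2)
    t=np.linalg.lstsq(np.c_[d1,-d2],o2-o1,rcond=None)[0]; a=o1+t[0]*d1;b=o2+t[1]*d2
    return (a+b)/2,np.linalg.norm(a-b)
def proj(f,X):
    K,k1,P=load(f); c=(np.atleast_2d(X)-P[:3,3])@P[:3,:3]
    return cv2.projectPoints(c*[1,-1,-1],np.zeros(3),np.zeros(3),K,np.array([k1,0,0,0.]))[0][:,0]
E
python3 - <<'E'
from h import *
for n in('top','side','wrist'):
    im=snap(n,n+'0'); m=arm.camera_model(n); print(n,np.round(m['pose'],2).tolist(),m['k1'],m['intrinsics'][0][0])
print(arm.read_state())
E
```

```text
top [[0.02, 0.99, -0.15, 416.73], [-1.0, 0.02, -0.01, 64.94], [-0.01, 0.15, 0.99, 1089.58], [0.0, 0.0, 0.0, 1.0]] -0.0010172403949395255 396.7241136557309
side [[-0.93, 0.29, -0.24, 196.53], [-0.38, -0.7, 0.6, 1043.01], [0.01, 0.65, 0.76, 1261.52], [0.0, 0.0, 0.0, 1.0]] -0.03409121016541155 477.24369703686426
wrist [[-0.42, -0.87, -0.24, 199.85], [0.91, -0.4, -0.12, -595.13], [0.0, -0.27, 0.96, 373.45], [0.0, 0.0, 0.0, 1.0]] -0.0028921944043883126 359.43374092241385
{'clock': 0.15, 'joints': array([-8.79375352e-01,  3.85395923e-01,  6.95489206e-03, -3.61037994e-04,
       -1.19398675e+00, -2.58580834e-01]), 'joint_vel': array([ 0.00033961, -0.00036584,  0.00521034,  0.00118074, -0.00147296,
        0.0001068 ]), 'joint_efforts': array([ 2.62337897e-03, -3.92678654e+01,  1.88583863e+01,  4.18860555e+00,
       -3.40946332e-03, -5.44886888e-06]), 'position': array([ 262.11954063, -567.222723  ,  403.86755859]), 'ee_rot': array([-2.14669505e-01,  9.76686393e-01,  8.02161348e-04, -2.23840607e-04]), 'contact_force': array([ 0.34451745, -0.13517205, -0.4843352 ]), 'wrist_torque': array([-0.00653887, -0.00694188, -0.04497584]), 'grasp_force': 0.0, 'gripper_width': 85.52007404514747}
```

View pics/top0.png

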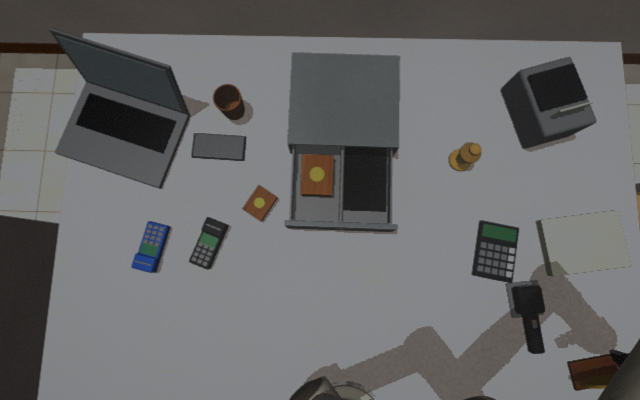

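View pics/side0.png

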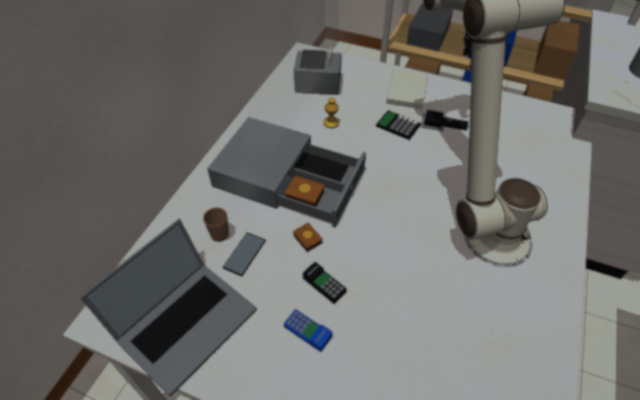

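The top view has the black terminal at (209,243), hump up, keys down, with the blue look-alike at (151,247). The larger gift box is in the left bay at (317,175) and the smaller look-alike is on the counter at (260,203). The mat is in the right bay at (365,180). The side view shows the black terminal at (324,282) and the blue one at (308,329). I choose the black one and check it in a close crop.

Run:
```python
from h import *
t=cv2.imread('pics/top0.png');s=cv2.imread('pics/side0.png')
a=cv2.resize(t[210:275,180:240],None,fx=6,fy=6,interpolation=cv2.INTER_CUBIC)
b=cv2.resize(s[255:310,295:355],None,fx=7,fy=7,interpolation=cv2.INTER_CUBIC)
c=np.zeros((400,790,3),np.uint8);c[:390,:360]=a;c[:385,365:785]=b
cv2.imwrite('pics/c1.png',np.clip(c*1.8,0,255).astype(np.uint8))
d=cv2.resize(t[135:240,280:405],None,fx=5.6,fy=5.6,interpolation=cv2.INTER_CUBIC)
cv2.imwrite('pics/c2.png',np.clip(d*2.,0,255).astype(np.uint8))
```

```text
(no output)
```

View pics/c1.png

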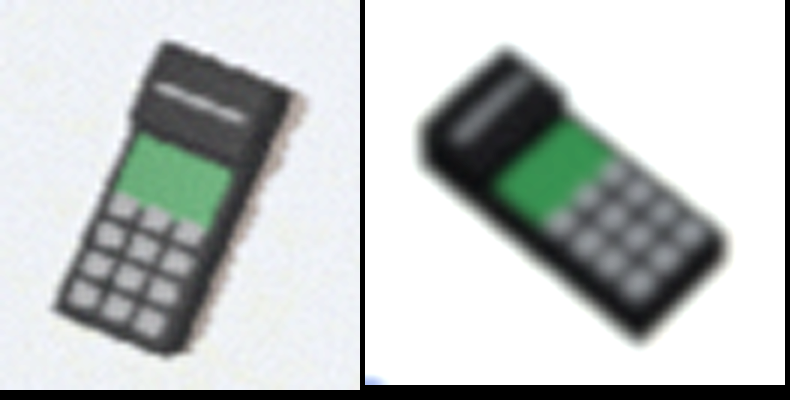

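View pics/c2.png

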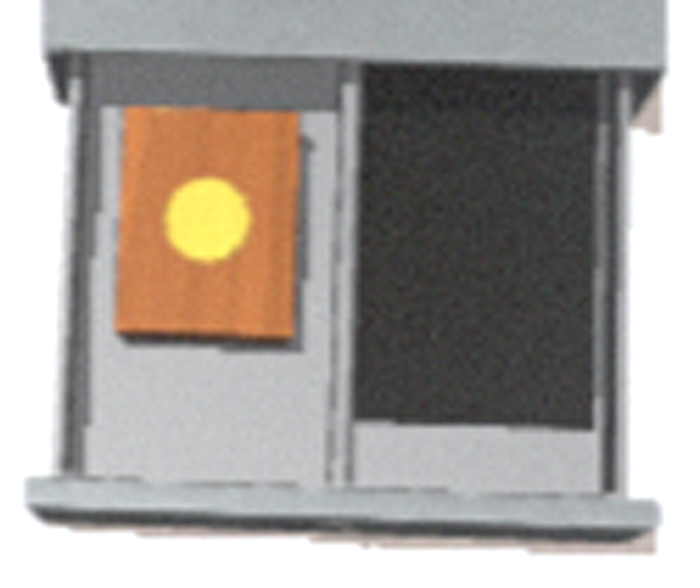

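The crop confirms the black terminal, with grey keys, a green screen and the hump at the far end. The drawer crop shows the mat in the right bay, with its front edge at crop row ~425, and the box in the left bay.

Run:
```python
from h import *
np.set_printoptions(precision=1,suppress=True)
u=lambda p,f,o:(np.array(p,float)+.5)/f-.5+np.array(o)
tp=u([(143,132),(232,170),(208,228),(115,195)],6,(180,210))
sp=u([(130,180),(195,120),(247,162),(185,225)],7,(295,255))
G=[]
for a,b in zip(tp,sp):
    X,e=tri('top0',a,'side0',b);G.append(X);print('green',X,e)
z=26
c=onz('top0',tp,26);print(c,c.mean(0)); ax=(c[0]+c[1]-c[2]-c[3]);print('yaw x',np.degrees(np.arctan2(ax[1],ax[0])))
ay=(c[0]+c[3]-c[1]-c[2]);print('yaw y',np.degrees(np.arctan2(-ay[0],ay[1])))
top=u([(165,42),(300,92)],6,(180,210));print('hump end',onz('top0',top,38))
bot=u([(54,308),(180,356)],6,(180,210));print('key end z26',onz('top0',bot,26))
q=lambda p:u(p,5.6,(280,135))
print('front inner top',onz('top0',q([(28,480),(660,500)]),91))
print('front outer top',onz('top0',q([(28,508),(657,530)]),91))
print('case front',onz('top0',q([(45,52),(665,70)]),95))
print('mat',onz('top0',q([(356,422),(593,430)]),20))
print('divider',onz('top0',q([(328,487),(355,487),(343,80),(360,80)]),60))
print('walls outer top',onz('top0',q([(60,480),(625,495),(72,80),(628,80)]),60))
print('box',onz('top0',q([(116,330),(295,335),(122,107),(300,107)]),55))
```

```text
green [485.4 384.8  25.1] 0.20955518833857098
green [470.8 345.   21.4] 2.1621372174711744
green [443.9 354.5  19.1] 0.39936295102926794
green [456.6 395.5  24.4] 1.30897577171898
[[485.5 384.5  26. ]
 [469.5 343.5  26. ]
 [443.5 352.6  26. ]
 [457.2 395.1  26. ]] [463.9 369.   26. ]
yaw x -19.954410884279984
yaw y -19.526596287754263
hump end [[524.9 373.8  38. ]
 [504.  312.3  38. ]]
key end z26 [[406.8 418.7  26. ]
 [387.2 361.4  26. ]]
front inner top [[ 514.5  161.2   91. ]
 [ 512.  -123.5   91. ]]
front outer top [[ 501.9  160.7   91. ]
 [ 498.5 -122.    91. ]]
case front [[ 713.2  160.2   95. ]
 [ 710.6 -126.4   95. ]]
mat [[ 553.3    9.9   20. ]
 [ 552.  -104.7   20. ]]
divider [[517.5  24.6  60. ]
 [517.8  12.   60. ]
 [712.8  20.5  60. ]
 [713.   12.4  60. ]]
walls outer top [[ 517.9  149.3   60. ]
 [ 516.9 -113.1   60. ]
 [ 710.1  150.1   60. ]
 [ 715.7 -115.5   60. ]]
box [[590.1 125.7  55. ]
 [589.6  41.1  55. ]
 [698.6 126.1  55. ]
 [700.4  40.7  55. ]]
```

```bash
cat >> h.py <<'E'
def plan(pos,yaw):
    "travel, dr from current pose to tool-down pose with tool y at 90deg+yaw (world deg)"
    s=arm.read_state(); r=R.from_quat(s['ee_rot']); y=np.radians(yaw)
    T=R.from_matrix(np.c_[[-np.cos(y),-np.sin(y),0],[-np.sin(y),np.cos(y),0],[0,0,-1]])
    print('now',s['position'].round(1),'q',s['joints'].round(2),'t',round(s['clock'],2),'F',s['contact_force'].round(1),'w',round(s['gripper_width'],1),
     '\n travel',r.inv().apply(np.array(pos)-s['position']).round(1),'dr',(r.inv()*T).as_rotvec().round(4))
E
python3 - <<'E'
from h import *
plan((520,-50,404),2.5)
E
```

```text
now [ 262.1 -567.2  403.9] q [-0.88  0.39  0.01 -0.   -1.19 -0.26] t 0.15 F [ 0.3 -0.1 -0.5] w 85.5 
 travel [-4.510e+02  3.614e+02  4.000e-01] dr [ 0.0016 -0.0004  0.3891]
```

Request:
move_arm --fingers '[85, 85, 85, 85, 85, 85, 85, 85, 85, 85]' --travel '[[-30, 24, 0], [-70, 56, 0], [-109, 87, 0], [-148, 118, 0], [-187, 149, 0], [-226, 180, 0], [-265, 212, 0], [-304, 243, 0], [-343, 274, 0], [-382, 305, 0]]' --dr '[[0, 0, 0.03], [0, 0, 0.07], [0, 0, 0.11], [0, 0, 0.15], [0, 0, 0.19], [0, 0, 0.23], [0, 0, 0.27], [0, 0, 0.31], [0, 0, 0.35], [0, 0, 0.389]]'

```text
clock: 1.15
position: [481.1, -128.6, 404.8]
ee_rot: [-0.021, 1.0, 0.0, 0.0]
contact_force: [2.2, -0.2, -0.8]
gripper_width: 85.2
grasp_force: 0.0
```

Run:
```python
from h import *
plan((456,367,380),-20)
```

```text
now [ 481.1 -128.6  404.8] q [ 0.07  0.17 -0.3  -0.   -1.11 -1.59] t 1.15 F [ 2.2 -0.2 -0.8] w 85.2 
 travel [  4.1 496.2  24.8] dr [1.000e-04 1.000e-04 3.914e-01]
```

Request:
move_arm --fingers '[85, 85, 85, 85, 85, 85, 85, 85, 85, 85]' --travel '[[0, 46, 2], [1, 94, 5], [1, 142, 7], [2, 190, 10], [2, 238, 12], [3, 286, 15], [3, 334, 17], [4, 382, 20], [4, 425, 22], [4, 450, 25]]' --dr '[[0, 0, 0.04], [0, 0, 0.08], [0, 0, 0.12], [0, 0, 0.16], [0, 0, 0.2], [0, 0, 0.24], [0, 0, 0.28], [0, 0, 0.32], [0, 0, 0.36], [0, 0, 0.391]]'

```text
clock: 2.15
position: [456.6, 321.8, 379.3]
ee_rot: [0.172, 0.985, 0.0, 0.0]
contact_force: [0.8, -0.4, 0.4]
gripper_width: 85.0
grasp_force: 0.0
```

Request:
move_arm --fingers '[85, 85]' --travel '[[0, 0, 0], [0, 0, 0]]' --dr '[[0, 0, 0], [0, 0, 0]]'

```text
clock: 2.35
position: [456.9, 319.0, 379.0]
ee_rot: [0.172, 0.985, -0.001, -0.0]
contact_force: [-1.0, -0.7, 0.2]
gripper_width: 85.1
grasp_force: 0.0
```

Run:
```python
from h import *
snap('wrist','w1')
plan((456,367,300),-20)
```

```text
now [457.  318.3 379.4] q [ 0.9   0.29 -0.2  -0.   -1.08 -2.82] t 2.4 F [0.2 0.1 0.6] w 85.5 
 travel [17.4 45.5 79.3] dr [-0.0011 -0.0005  0.002 ]
```

Request:
move_arm --fingers '[85, 85, 85, 85, 85]' --travel '[[5, 15, 20], [12, 32, 45], [17, 45, 60], [17, 45, 60], [17, 45, 60]]' --dr '[[0, 0, 0], [0, 0, 0], [0, 0, 0], [0, 0, 0], [0, 0, 0]]'

```text
clock: 2.9
position: [456.7, 366.5, 320.0]
ee_rot: [0.173, 0.985, -0.0, 0.0]
contact_force: [0.3, 0.2, 0.6]
gripper_width: 84.8
grasp_force: 0.0
```

Run:
```python
from h import *
snap('wrist','w2')
plan((456,367,300),-20)
c=np.array([[456,367,26]]); 
a=cv2.imread('pics/w1.png');b=cv2.imread('pics/w2.png')
print(proj('w1',c),proj('w2',c))
cv2.imwrite('pics/c3.png',np.clip(1.6*np.hstack([a[:,120:520],b[:,120:520]]),0,255).astype(np.uint8))
```

```text
now [456.8 366.4 320.6] q [ 0.95  0.39 -0.21  0.   -0.97 -2.87] t 2.95 F [ 0.1 -0.6  0.6] w 84.8 
 travel [ 1.   0.2 20.6] dr [0.0008 0.0007 0.0016]
[[368.59503568 155.33273008]] [[318.6971157  188.61367101]]
```

View pics/c3.png

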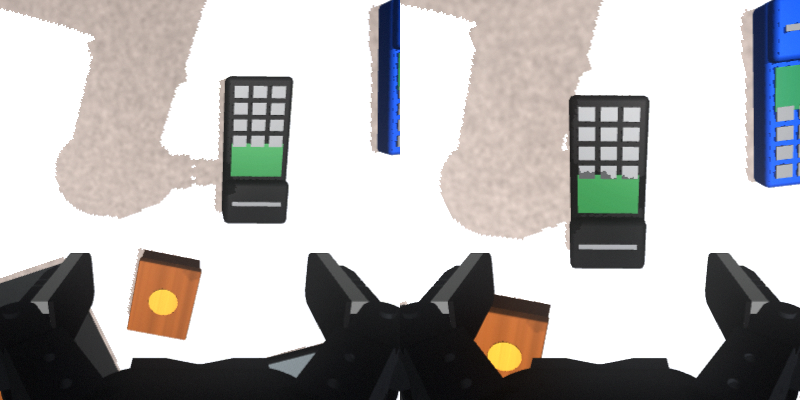

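The left half (w1) has the terminal keys at the top, the key-end corners at (226,78) and (292,78), and the hump end at row 221. In the right half (w2), the same key-end corners are at (570,97) and (648,97), and the hump end is at row 267.

Run:
```python
from h import *
np.set_printoptions(precision=1,suppress=True)
A=[(226,78),(292,78),(231,177),(283,177),(224,221),(286,221)]
B=[(570,97),(648,97),(577,213),(638,213),(571,267),(645,267)]
for a,b in zip(A,B): print(*tri('w1',(a[0]+120,a[1]),'w2',(b[0]-280,b[1])))
B=np.array(B,float)-[280,0]
k=onz('w2',B[:2],26);g=onz('w2',B[2:4],26);h=onz('w2',B[4:],38)
print(k,g,h)
d=k.mean(0)-h.mean(0);print('yaw',np.degrees(np.arctan2(-d[1],-d[0])),np.linalg.norm(d[:2]),'mid',(k.mean(0)+h.mean(0))/2)
for v in(k,g,h): e=v[1]-v[0];print(np.degrees(np.arctan2(-e[0],e[1])),np.linalg.norm(e))
```

```text
[386.  369.9  15.6] 0.07170416103599754
[405.2 423.   22.2] 0.19254374218093678
[468.  345.5  30.2] 1.2534552914852137
[482.9 389.3  33.2] 1.6705136793520947
[504.1 326.7  37.9] 0.7647576242558309
[523.2 380.2  38.1] 0.9280369127569587
[[386.2 370.6  26. ]
 [405.  422.5  26. ]] [[468.6 344.7  26. ]
 [484.6 388.9  26. ]] [[504.4 326.9  38. ]
 [523.8 380.4  38. ]]
yaw -19.922578833608167 126.03054308898817 mid [454.8 375.1  32. ]
-19.849174260476932 55.13576048197076
-19.85023372460962 47.065477555081266
-19.850699849866682 56.93456054676315
```

Request:
move_arm --fingers '[85, 85, 85, 85, 85, 85, 85, 85, 85]' --travel '[[2, 4, 20], [4, 7, 45], [4.5, 7.5, 75], [4.5, 7.5, 100], [4.5, 7.5, 120], [4.5, 7.5, 133], [4.5, 7.5, 140], [4.5, 7.5, 143], [4.5, 7.5, 143]]' --dr '[[0, 0, 0], [0, 0, 0], [0, 0, 0], [0, 0, 0], [0, 0, 0], [0, 0, 0], [0, 0, 0], [0, 0, 0], [0, 0, 0]]'

```text
clock: 3.85
position: [455.0, 375.6, 177.3]
ee_rot: [0.173, 0.985, 0.0, 0.0]
contact_force: [0.5, -0.6, -0.1]
gripper_width: 85.0
grasp_force: 0.0
```

Request:
move_arm --fingers '[75, 68, 62, 58, 54, 50, 45, 45, 45, 45]' --travel '[[0, 0, 0], [0, 0, 0], [0, 0, 0], [0, 0, 0], [0, 0, 0], [0, 0, 0], [0, 0, 0], [0, 0, 0], [0, 0, 0], [0, 0, 0]]' --dr '[[0, 0, 0], [0, 0, 0], [0, 0, 0], [0, 0, 0], [0, 0, 0], [0, 0, 0], [0, 0, 0], [0, 0, 0], [0, 0, 0], [0, 0, 0]]'

```text
clock: 4.85
position: [454.6, 375.2, 177.4]
ee_rot: [0.173, 0.985, -0.001, -0.0]
contact_force: [-1.3, -1.3, 5.2]
gripper_width: 56.9
grasp_force: 66.3
```

Request:
move_arm --fingers '[45, 45, 45, 45, 45, 45, 45, 45, 45]' --travel '[[0, 0, -5], [0, 0, -18], [0, 0, -38], [0, 0, -62], [0, 0, -88], [0, 0, -112], [0, 0, -130], [0, 0, -140], [0, 0, -140]]' --dr '[[0, 0, 0], [0, 0, 0], [0, 0, 0], [0, 0, 0], [0, 0, 0], [0, 0, 0], [0, 0, 0], [0, 0, 0], [0, 0, 0]]'

```text
clock: 5.75
position: [454.9, 375.6, 318.3]
ee_rot: [0.173, 0.985, 0.002, 0.001]
contact_force: [0.2, 0.3, -4.5]
gripper_width: 56.4
grasp_force: 65.3
```

Run:
```python
from h import *
s=snap('side','s2');t=snap('top','t2');w=snap('wrist','w3')
plan((632,-48,317),-0.5)
cs=s[190:330,260:380];im=np.zeros((600,800,3),np.uint8)
im[:500,:428]=cv2.resize(cs[:,:,::-1],(428,500));im[:231,430:800]=cv2.resize(w[:,:,::-1],(370,231))
cv2.imwrite('pics/c4.png',np.clip(im*1.6,0,255).astype(np.uint8))
```

```text
now [454.4 375.1 315.4] q [ 0.96  0.4  -0.2  -0.   -0.97 -2.88] t 5.9 F [-0.4 -0.1 -4.2] w 56.7 
 travel [-311.1 -337.3   -1.2] dr [-0.0021 -0.0016 -0.3388]
```

View pics/c4.png

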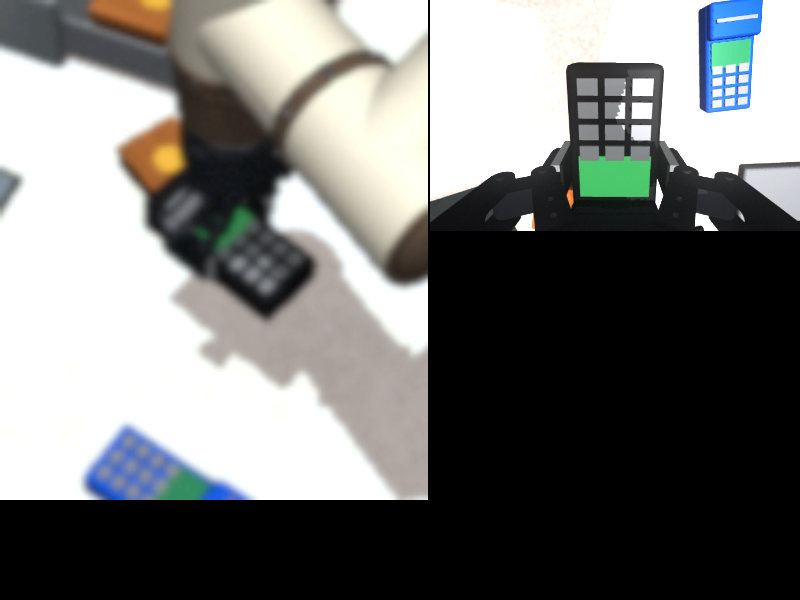

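The grip is level: in the wrist view the terminal sits straight between the fingers, with the keys towards the camera. Next I carry it over to the drawer.

Request:
move_arm --fingers '[45, 45, 45, 45, 45, 45, 45, 45, 45, 45]' --travel '[[-12, -13, -5], [-40, -43, -10], [-73, -79, -10], [-107, -116, -10], [-141, -153, -10], [-175, -190, -10], [-209, -227, -10], [-243, -264, -10], [-270, -293, -10], [-285, -310, -10]]' --dr '[[0, 0, -0.01], [0, 0, -0.04], [0, 0, -0.08], [0, 0, -0.12], [0, 0, -0.16], [0, 0, -0.2], [0, 0, -0.24], [0, 0, -0.28], [0, 0, -0.31], [0, 0, -0.339]]'

```text
clock: 6.9
position: [617.9, -16.2, 324.8]
ee_rot: [0.005, 1.0, -0.0, -0.002]
contact_force: [0.2, 0.7, -4.2]
gripper_width: 57.1
grasp_force: 65.2
```

Request:
move_arm --fingers '[45, 45, 45]' --travel '[[0, 0, 0], [0, 0, 0], [0, 0, 0]]' --dr '[[0, 0, 0], [0, 0, 0], [0, 0, 0]]'

```text
clock: 7.2
position: [616.9, -12.3, 325.8]
ee_rot: [0.004, 1.0, -0.0, -0.001]
contact_force: [0.0, -0.2, -4.2]
gripper_width: 56.8
grasp_force: 65.2
```

```bash
cat >> h.py <<'E'
def model(mx,my,psi,d):
    c,s=np.cos(np.radians(psi)),np.sin(np.radians(psi))
    W=lambda P:np.array([[mx+c*x-s*y,my+s*x+c*y,z] for x,y,z in P])
    o=-d+19
    return [(W([(-d,-143,91),(-d,143,91),(-d+14,143,91),(-d+14,-143,91)]),(0,0,255)),
     (W([(14,-145,95),(14,145,95),(270,145,95),(270,-145,95)]),(255,0,0)),
     (W([(o,-129,60),(o,-3,60),(o+230,-3,60),(o+230,-129,60)]),(0,255,0)),
     (W([(o,-129,15),(o,-3,15),(o+230,-3,15),(o+230,-129,15)]),(0,255,255)),
     (W([(o,129,60),(o,3,60),(o+230,3,60),(o+230,129,60)]),(0,255,0))]
def overlay(f,args,box,k):
    im=np.clip(cv2.imread(f'pics/{f}.png')*1.7,0,255).astype(np.uint8);x0,y0,x1,y1=box
    im=cv2.resize(im[y0:y1,x0:x1],None,fx=k,fy=k,interpolation=cv2.INTER_CUBIC)
    for P,col in model(*args):
        p=((proj(f,P)-[x0,y0]+.5)*k-.5); cv2.polylines(im,[np.round(p).astype(int)],True,col,1)
    return im
E
python3 - <<'E'
from h import *
snap('wrist','w4');plan((632,-48,317),-0.5)
a=(698.5,18,-0.5,.198*1000)
A=overlay('top0',a,(280,130,410,240),3);B=overlay('side0',a,(230,115,375,230),3);C=overlay('w4',a,(0,0,640,400),.6)
im=np.zeros((600,800,3),np.uint8);im[:330,:390]=A[:330,:390];im[:345,395:795]=B[:345,:400];im[350:590,:384]=C
cv2.imwrite('pics/c5.png',im)
E
```

```text
now [617.  -12.  326.2] q [ 0.24  0.43 -0.12 -0.   -1.02 -1.82] t 7.25 F [-0.6  0.1 -3.7] w 56.8 
 travel [-15.3 -35.9   9.1] dr [-0.     -0.0012  0.0017]
```

View pics/c5.png

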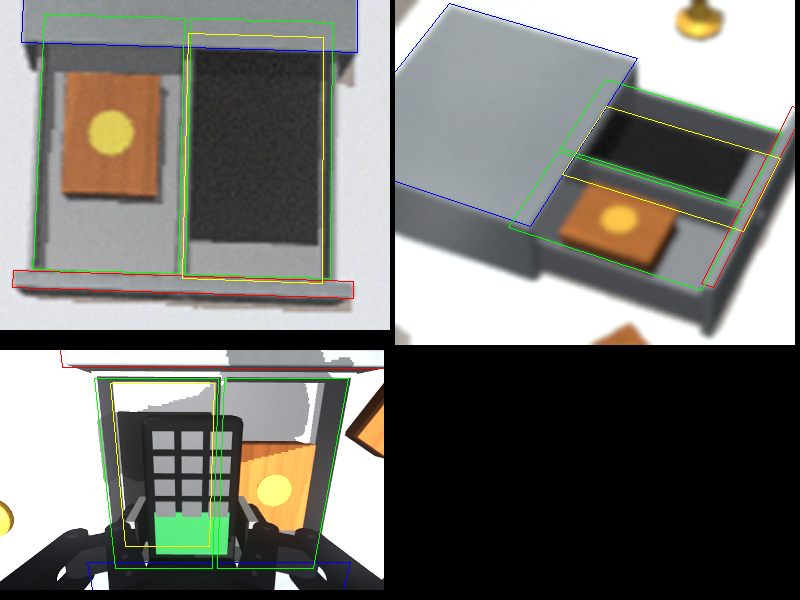

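The overlay fits the drawer to within a few mm in all three views. The mat is centred at y ≈ -47.5 and the case front is at x ≈ 712. I lower the terminal now.

Request:
move_arm --fingers '[45, 45, 45, 45, 45, 45, 45, 45, 45, 45]' --travel '[[-5, -12, 0], [-10, -25, 5], [-14, -35, 15], [-14, -35.5, 32], [-14, -35.5, 52], [-14, -35.5, 72], [-14, -35.5, 90], [-14, -35.5, 103], [-14, -35.5, 110], [-14, -35.5, 112]]' --dr '[[0, 0, 0], [0, 0, 0], [0, 0, 0], [0, 0, 0], [0, 0, 0], [0, 0, 0], [0, 0, 0], [0, 0, 0], [0, 0, 0], [0, 0, 0]]'

```text
clock: 8.25
position: [631.0, -49.0, 213.6]
ee_rot: [0.004, 1.0, -0.0, -0.001]
contact_force: [-0.8, 0.7, -3.1]
gripper_width: 56.6
grasp_force: 65.2
```

Run:
```python
from h import *
plan((631,-47.5,197),-0.5)
```

```text
now [631.  -49.  213.6] q [ 0.18  0.58 -0.19  0.   -0.8  -1.76] t 8.25 F [-0.8  0.7 -3.1] w 56.6 
 travel [-0.1  1.5 16.6] dr [-0.0003 -0.0015  0.0002]
```

Request:
move_arm --fingers '[45, 45, 45, 45, 45, 45, 45]' --travel '[[0, 1, 3], [0, 1.5, 6], [0, 1.5, 9], [0, 1.5, 11], [0, 1.5, 12.5], [0, 1.5, 13.5], [0, 1.5, 14]]' --dr '[[0, 0, 0], [0, 0, 0], [0, 0, 0], [0, 0, 0], [0, 0, 0], [0, 0, 0], [0, 0, 0]]'

```text
clock: 8.95
position: [631.0, -47.1, 200.7]
ee_rot: [0.004, 1.0, -0.0, 0.0]
contact_force: [0.1, 0.1, -3.5]
gripper_width: 56.6
grasp_force: 65.3
```

Request:
move_arm --fingers '[45, 45, 45, 45]' --travel '[[0, 0, 0.4], [0, 0, 0.8], [0, 0, 1.2], [0, 0, 1.2]]' --dr '[[0, 0, 0], [0, 0, 0], [0, 0, 0], [0, 0, 0]]'

```text
clock: 9.35
position: [631.0, -47.1, 199.5]
ee_rot: [0.004, 1.0, -0.0, -0.0]
contact_force: [0.5, -0.1, -4.3]
gripper_width: 56.5
grasp_force: 65.2
```

Request:
move_arm --fingers '[45, 45, 45, 45, 45]' --travel '[[0, 0, 0.4], [0, 0, 0.8], [0, 0, 1.2], [0, 0, 1.6], [0, 0, 1.6]]' --dr '[[0, 0, 0], [0, 0, 0], [0, 0, 0], [0, 0, 0], [0, 0, 0]]'

```text
clock: 9.85
position: [631.0, -47.1, 197.8]
ee_rot: [0.004, 1.0, 0.0, -0.0]
contact_force: [-0.4, -0.0, -3.9]
gripper_width: 56.7
grasp_force: 65.3
```

Request:
move_arm --fingers '[45, 45, 45]' --travel '[[0, 0, 0.4], [0, 0, 0.8], [0, 0, 0.8]]' --dr '[[0, 0, 0], [0, 0, 0], [0, 0, 0]]'

```text
clock: 10.15
position: [631.0, -47.1, 197.4]
ee_rot: [0.004, 1.0, -0.0, 0.0]
contact_force: [-0.1, -0.2, -1.5]
gripper_width: 56.6
grasp_force: 65.6
```

Request:
move_arm --fingers '[45, 45, 45]' --travel '[[0, 0, 0.3], [0, 0, 0.3], [0, 0, 0.3]]' --dr '[[0, 0, 0], [0, 0, 0], [0, 0, 0]]'

```text
clock: 10.45
position: [631.1, -47.1, 197.4]
ee_rot: [0.004, 1.0, -0.0, 0.0]
contact_force: [-1.3, 0.7, 2.3]
gripper_width: 56.9
grasp_force: 66.0
```

Request:
move_arm --fingers '[58, 60, 62, 64, 66, 68, 70, 72, 74, 74]' --travel '[[0, 0, 0], [0, 0, 0], [0, 0, 0], [0, 0, 0], [0, 0, 0], [0, 0, 0], [0, 0, 0], [0, 0, 0], [0, 0, 0], [0, 0, 0]]' --dr '[[0, 0, 0], [0, 0, 0], [0, 0, 0], [0, 0, 0], [0, 0, 0], [0, 0, 0], [0, 0, 0], [0, 0, 0], [0, 0, 0], [0, 0, 0]]'

```text
clock: 11.45
position: [631.0, -47.1, 196.8]
ee_rot: [0.004, 1.0, -0.0, 0.0]
contact_force: [-0.3, -0.7, -0.0]
gripper_width: 74.2
grasp_force: 0.0
```

Request:
move_arm --fingers '[74, 74, 74, 74, 74, 74, 74, 74, 74, 74]' --travel '[[0, 0, -4], [0, 0, -12], [0, 0, -24], [0, 0, -40], [0, 0, -60], [0, 0, -80], [0, 0, -100], [0, 0, -115], [0, 0, -122], [0, 0, -122]]' --dr '[[0, 0, 0], [0, 0, 0], [0, 0, 0], [0, 0, 0], [0, 0, 0], [0, 0, 0], [0, 0, 0], [0, 0, 0], [0, 0, 0], [0, 0, 0]]'

```text
clock: 12.45
position: [631.1, -47.1, 320.8]
ee_rot: [0.004, 1.0, 0.0, 0.002]
contact_force: [0.0, 0.2, -0.1]
gripper_width: 74.1
grasp_force: 0.0
```

Run:
```python
from h import *
plan((440,18,320),-0.5)
```

```text
now [631.1 -47.1 320.8] q [ 0.18  0.46 -0.09  0.   -1.02 -1.76] t 12.45 F [ 0.   0.2 -0.1] w 74.1 
 travel [1.916e+02 6.360e+01 1.000e-01] dr [0.0005 0.0034 0.0006]
```

Request:
move_arm --fingers '[60, 40, 20, 0, 0, 0, 0, 0]' --travel '[[15, 5, 0], [50, 17, 0], [90, 30, 0], [130, 43, 0], [165, 55, 0], [185, 62, 0], [192, 65, 0], [192, 65, 0]]' --dr '[[0, 0, 0], [0, 0, 0], [0, 0, 0], [0, 0, 0], [0, 0, 0], [0, 0, 0], [0, 0, 0], [0, 0, 0]]'

```text
clock: 13.25
position: [439.1, 19.7, 318.8]
ee_rot: [0.004, 1.0, -0.0, -0.0]
contact_force: [0.2, 0.1, -0.4]
gripper_width: -0.1
grasp_force: 0.0
```

Run:
```python
from h import *
snap('top','t3');snap('side','s3');plan((445,18,213),-0.5)
a=(698.5,18,-0.5,198)
A=cv2.resize(cv2.imread('pics/t3.png')[130:250,270:410],None,fx=2.8,fy=2.8);B=cv2.resize(cv2.imread('pics/s3.png')[105:235,225:385],None,fx=2.5,fy=2.5)
im=np.zeros((340,800,3),np.uint8);im[:336,:392]=A;im[:325,395:795]=B
cv2.imwrite('pics/c6.png',np.clip(im*2.,0,255).astype(np.uint8))
```

```text
now [440.4  19.6 318.8] q [ 0.42  0.16 -0.55  0.   -0.86 -1.99] t 13.35 F [ 0.1  0.4 -0.3] w 0.0 
 travel [ -4.5  -1.5 105.8] dr [-0.0001  0.0006  0.0007]
```

View pics/c6.png

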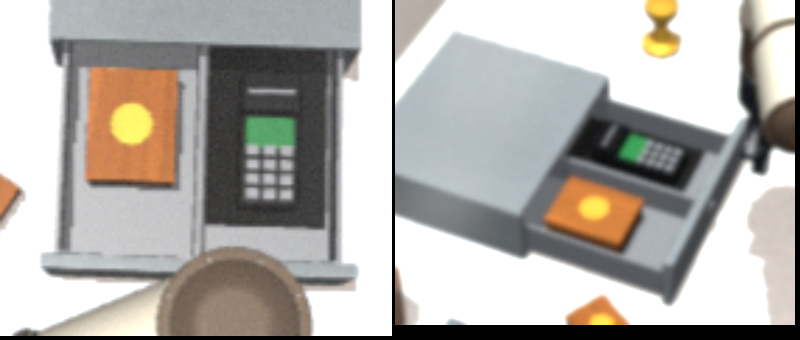

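The terminal lies flat with its keys up on the mat and the gift box has not moved. Next I lower the closed fingers in front of the drawer.

Request:
move_arm --fingers '[0, 0, 0, 0, 0, 0, 0, 0, 0]' --travel '[[0, 0, 8], [0, 0, 25], [0, 0, 45], [0, 0, 65], [0, 0, 85], [0, 0, 98], [0, 0, 105], [-8, 0, 106], [-16, 0, 106]]' --dr '[[0, 0, 0], [0, 0, 0], [0, 0, 0], [0, 0, 0], [0, 0, 0], [0, 0, 0], [0, 0, 0], [0, 0, 0], [0, 0, 0]]'

```text
clock: 14.25
position: [456.7, 19.3, 212.8]
ee_rot: [0.004, 1.0, -0.0, 0.0]
contact_force: [1.1, -0.1, 0.1]
gripper_width: 0.3
grasp_force: 0.0
```

Request:
move_arm --fingers '[0, 0, 0, 0, 0, 0, 0, 0, 0, 0]' --travel '[[-6, 0, 0], [-12, 0, 0], [-17, 0, 0], [-21, 0, 0], [-24, 0, 0], [-27, 0, 0], [-30, 0, 0], [-33, 0, 0], [-36, 0, 0], [-39, 0, 0]]' --dr '[[0, 0, 0], [0, 0, 0], [0, 0, 0], [0, 0, 0], [0, 0, 0], [0, 0, 0], [0, 0, 0], [0, 0, 0], [0, 0, 0], [0, 0, 0]]'

```text
clock: 15.25
position: [494.2, 18.7, 212.5]
ee_rot: [0.004, 1.0, -0.0, -0.001]
contact_force: [-2.5, -0.6, -0.2]
gripper_width: 0.0
grasp_force: 0.0
```

Request:
move_arm --fingers '[0, 0, 0, 0, 0, 0, 0, 0, 0, 0]' --travel '[[-3, 0, 0], [-7, 0, 0], [-12, 0, 0], [-18, 0, 0], [-24, 0, 0], [-30, 0, 0], [-36, 0, 0], [-42, 0, 0], [-48, 0, 0], [-54, 0, 0]]' --dr '[[0, 0, 0], [0, 0, 0], [0, 0, 0], [0, 0, 0], [0, 0, 0], [0, 0, 0], [0, 0, 0], [0, 0, 0], [0, 0, 0], [0, 0, 0]]'

```text
clock: 16.25
position: [549.0, 18.5, 212.8]
ee_rot: [0.004, 1.0, -0.0, -0.0]
contact_force: [-1.7, -1.5, -0.6]
gripper_width: 0.1
grasp_force: 0.0
```

Request:
move_arm --fingers '[0, 0, 0, 0, 0, 0, 0, 0, 0, 0]' --travel '[[-6, 0, 0], [-12, 0, 0], [-18, 0, 0], [-24, 0, 0], [-30, 0, 0], [-36, 0, 0], [-42, 0, 0], [-48, 0, 0], [-54, 0, 0], [-60, 0, 0]]' --dr '[[0, 0, 0], [0, 0, 0], [0, 0, 0], [0, 0, 0], [0, 0, 0], [0, 0, 0], [0, 0, 0], [0, 0, 0], [0, 0, 0], [0, 0, 0]]'

```text
clock: 17.25
position: [609.1, 18.1, 212.9]
ee_rot: [0.004, 1.0, 0.0, 0.0]
contact_force: [-1.4, -0.8, -0.1]
gripper_width: 0.2
grasp_force: 0.0
```

Request:
move_arm --fingers '[0, 0, 0, 0, 0, 0, 0, 0, 0, 0]' --travel '[[-6, 0, 0], [-12, 0, 0], [-18, 0, 0], [-23, 0, 0], [-28, 0, 0], [-33, 0, 0], [-37, 0, 0], [-41, 0, 0], [-44, 0, 0], [-47, 0, 0]]' --dr '[[0, 0, 0], [0, 0, 0], [0, 0, 0], [0, 0, 0], [0, 0, 0], [0, 0, 0], [0, 0, 0], [0, 0, 0], [0, 0, 0], [0, 0, 0]]'

```text
clock: 18.25
position: [655.8, 17.7, 212.8]
ee_rot: [0.004, 1.0, 0.0, -0.0]
contact_force: [-2.7, -0.5, 1.5]
gripper_width: 0.3
grasp_force: 0.0
```

Now slow for the last part, to about x = 687.

Request:
move_arm --fingers '[0, 0, 0, 0, 0, 0, 0, 0, 0, 0]' --travel '[[-3, 0, 0], [-6, 0, 0], [-9, 0, 0], [-12, 0, 0], [-14, 0, 0], [-16, 0, 0], [-18, 0, 0], [-20, 0, 0], [-22, 0, 0], [-24, 0, 0]]' --dr '[[0, 0, 0], [0, 0, 0], [0, 0, 0], [0, 0, 0], [0, 0, 0], [0, 0, 0], [0, 0, 0], [0, 0, 0], [0, 0, 0], [0, 0, 0]]'

```text
clock: 19.25
position: [679.7, 17.4, 212.8]
ee_rot: [0.004, 1.0, -0.0, -0.0]
contact_force: [-1.9, -0.7, 1.0]
gripper_width: 0.0
grasp_force: 0.0
```

Request:
move_arm --fingers '[0, 0, 0, 0, 0]' --travel '[[-1, 0, 0], [-2, 0, 0], [-3, 0, 0], [-4, 0, 0], [-5, 0, 0]]' --dr '[[0, 0, 0], [0, 0, 0], [0, 0, 0], [0, 0, 0], [0, 0, 0]]'

```text
clock: 19.75
position: [684.6, 17.4, 212.8]
ee_rot: [0.004, 1.0, -0.0, -0.0]
contact_force: [-2.0, 0.0, 0.4]
gripper_width: -0.2
grasp_force: 0.0
```

Request:
move_arm --fingers '[0, 0, 0, 0, 0]' --travel '[[-1, 0, 0], [-2, 0, 0], [-3, 0, 0], [-3, 0, 0], [-3, 0, 0]]' --dr '[[0, 0, 0], [0, 0, 0], [0, 0, 0], [0, 0, 0], [0, 0, 0]]'

```text
clock: 20.25
position: [685.7, 17.0, 212.1]
ee_rot: [0.005, 1.0, -0.0, -0.004]
contact_force: [-8.9, -1.6, 3.0]
gripper_width: 0.2
grasp_force: 0.0
```

Request:
move_arm --fingers '[0, 0, 0, 0]' --travel '[[-0.7, 0, 0], [-1.4, 0, 0], [-2, 0, 0], [-2, 0, 0]]' --dr '[[0, 0, 0], [0, 0, 0], [0, 0, 0], [0, 0, 0]]'

```text
clock: 20.65
position: [686.3, 17.0, 211.9]
ee_rot: [0.005, 1.0, -0.001, -0.006]
contact_force: [-13.2, -0.1, 4.9]
gripper_width: 0.2
grasp_force: 0.0
```

The force is rising with no further travel, so the drawer is at its end stop. I back away and check.

Request:
move_arm --fingers '[0, 0, 0, 0, 0, 0, 0, 0, 0, 0]' --travel '[[2, 0, 0], [5, 0, 0], [12, 0, 0], [25, 0, 0], [45, 0, 0], [75, 0, 0], [110, 0, -10], [145, 0, -40], [170, 0, -80], [180, 0, -110]]' --dr '[[0, 0, 0], [0, 0, 0], [0, 0, 0], [0, 0, 0], [0, 0, 0], [0, 0, 0], [0, 0, 0], [0, 0, 0], [0, 0, 0], [0, 0, 0]]'

```text
clock: 21.65
position: [507.8, 19.0, 325.2]
ee_rot: [0.003, 1.0, 0.0, 0.001]
contact_force: [0.5, -0.0, -0.2]
gripper_width: 0.1
grasp_force: 0.0
```

Request:
move_arm --fingers '[0, 0, 0]' --travel '[[0, 0, 0], [0, 0, 0], [0, 0, 0]]' --dr '[[0, 0, 0], [0, 0, 0], [0, 0, 0]]'

```text
clock: 21.95
position: [509.6, 18.9, 322.1]
ee_rot: [0.004, 1.0, 0.0, -0.0]
contact_force: [-0.5, 0.6, 0.0]
gripper_width: -0.1
grasp_force: 0.0
```

Run:
```python
from h import *
snap('top','t4');snap('side','s4');snap('wrist','w5')
im=np.zeros((570,800,3),np.uint8)
im[:300,:390]=cv2.resize(cv2.imread('pics/t4.png')[45:165,270:426],(390,300));im[:300,395:795]=cv2.resize(cv2.imread('pics/s4.png')[110:230,200:360],(400,300))
im[305:565,:416]=cv2.resize(cv2.imread('pics/w5.png'),(416,260))
im[305:565,380:]=np.where(0,0,cv2.resize(cv2.imread('pics/t4.png'),(420,260)))
cv2.imwrite('pics/c7.png',np.clip(im*1.8,0,255).astype(np.uint8))
```

```text
(no output)
```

View pics/c7.png

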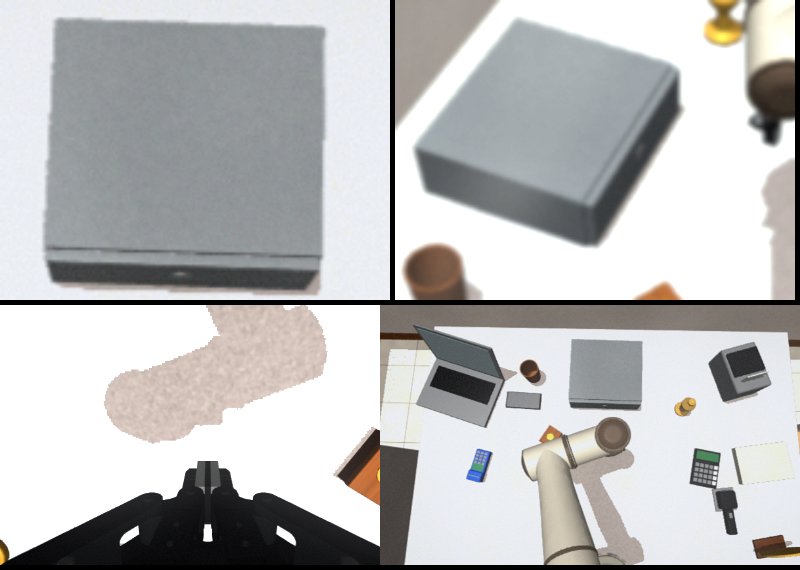

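The drawer front is flush against the case (top crop, rows 248–285), and the rest of the counter is undisturbed. I hand the job in.

```bash
python3 -c "
from bench import arm
print(arm.job_done())"
```

```text
the job is handed in; nothing more can be done
None
```

The terminal was set down flat with its keys up on the mat, the drawer was pushed gently to its stop with the gift box unmoved in its bay, and the job was handed in about 22 s into the 54 s limit.

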